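# Fill a tackle tray from the treadle bait dispenser

## Robot

A 6-joint arm with a two-finger parallel gripper is mounted at the origin on the work surface. World frame = base frame: x ahead of the robot, y to its left, z up, the work surface at z = 0. Lengths are in mm, angles in degrees, forces in N, time in s.
With the tool pointing down it reaches from about 350 to 850 mm from the base axis. Payload 8.1 kg.
Tool frame: the origin (TCP) lies midway between the tips of the shut fingers; the grasp point (between the pads) lies 19 mm behind it (r.pinch_z is the distance from the TCP to the grasp point, in mm); z points along the fingers, y is the line along which they close (so a half turn about z gives the same grasp; the last joint's range is limited). The gripper opens to 85 mm and grips with 20 to 120 N. Pads are 22 mm wide; open, the fingers measure 114 mm over their backs; the gripper's body (76 mm by 85 mm) begins 54 mm behind the grasp point. The pads swing forward as they close: fully open they stand 13 mm farther back than shut.
Start: joints at [70.508, 7.471, 85.268, -0, 87.261, -4.893], TCP at [151.209, 580.639, 231.292] pointing down, gripper open.
Joint ranges: [-169.43, 169.43], [-51.17, 129.36], [1.28, 143.12], [-76.62, 256.62], [0, 156.53], [-152.29, 152.29]. Speed limits (degrees/s): [136.94, 136.94, 159.86, 180, 180, 180].

## Interface

Orientations are given as [roll, pitch, yaw] about the fixed x, y, z axes, in that order (R = Rz(yaw) Ry(pitch) Rx(roll)).
In Python, from bench import r gives the robot as it stands.
- The arm moves only by the shell command python3 -m jog 'ROWS' [OPENING] [FORCE]. ROWS is JSON, one flat list of numbers, 6 for each row, row after row: the shift along the tool's x, y, z in m, then the turn, a rotation vector about the tool's x, y, z in rad. A call has 1 to 8 rows; each row is the pose to reach, as a shift and turn from the pose commanded when the call began, along the tool's axes at that moment; what a row does not reach only later rows make up. A row lasts 1/8 s, in which the tool goes at most 62.5 mm and 10.7 degrees, less where a joint would pass 70% of its speed; a pose out of reach is approached as far as the arm can. A call with a gripper value outside its range is refused whole. OPENING is the opening, from -1 (shut) to 1 (fully open), set as the call begins (- or left out, the last holds). The fingers move at their own pace and stop on an object; FORCE is the grip in N (left out, the last holds). Time passes only in rows, so rows that repeat a pose let the fingers close. It gives the time, the measured TCP pose, the force, the opening and the grip force at its end, in the units of the state.
- r.sense(): the state, without advancing time (a new reading comes with each control period).
- r.snapshot(name): name is "scene" or "top" or "wrist"; returns a dict with "pixels" (420x560x3 uint8, red, green, blue), "range_z" (420x560 float32, mm along the optical axis (not along the pixel's ray), 0 where there is no reading), "K" (3x3 intrinsics, pixels), "k1" (the pictures are not rectified: a ray, as slopes to the right and down, at radius r is drawn at 1 + k1 r^2 times it, then the intrinsics apply), "rvec" (rotation vector, rad) and "tvec" (3), from world to camera coordinates, as OpenCV has them. Camera axes: x right, y down, z forward; pixel columns grow to the right and rows downward; lengths in mm; the calibration is good to about 2 mm. A picture is of the moment at which its call begins.
- r.hand_in(): hands the job in; it is judged then, once.
Trained networks look in a picture, given as the dict that the camera call returned (one of the last four; its "shot" number tells which), for a name from the list of things; names that differ only in an ending like _2 or _b are one class to them, and where a whole thing is asked for, a point or a joint stands for the part that bears it (a point fixed in the world has none). Each returns a list of dicts, best first, with "score" (0 to 1); they miss things now and then, are a little off and sometimes report something else, mostly with a low value. They report only what shows in the picture. A call takes as long as a camera call. They do not tell look-alikes from the thing itself.
- r.look_for(picture, target): "bbox" ([left, top, right, bottom] in pixels, round what is visible of it).
- r.outline_of(picture, target): "region" (420x560 bool, what is visible of it) and "bbox" ([left, top, right, bottom] in pixels, round what is visible of it).
The state is a dict: "time": time; "joint_pos": joint angles; "qd": joint speeds; "joint_efforts": joint torques, N m; "tool_pos": TCP position; "tcp_rot": TCP orientation; "ft_force": force on the tool from outside, world axes, zero at the start; "wrist_torque": the same for the moment, N m; "finger_gap": finger opening in mm; "grip_force": force on a finger pad.
Only numpy, scipy, OpenCV 4.12 (cv2) and the standard library are available. Lean on these libraries where they do the work, as an engineer would, in place of code of your own. Each camera call takes 0.05 s, during which the arm holds its last target. There are 200 camera calls.

## Task

Stand the empty long black tray flat on the bench under the spout of the bait dispenser and let go of it. Then press the dispenser's treadle fully down to its stop and hold it there until all three round baits have dropped into the tray, and let the treadle come back up. Leave the tray standing under the spout with the baits in it, and do not disturb the lantern, reel, float or spoon lure.

Things in the scene. Friction and masses are not known exactly. Their poses are not given: they have to be found in the camera images.
- dispenser: Bait dispenser, fixed: grey housing (front at x -25, y -50 to 50 mm, 98 high), open sloping steel chute on top (to 185 mm), square spout in front, treadle on its -y side, 8 mm base plate from x -30, y -210 to 60. Origin on the bench; x away from the robot, y left. Bench under the spout is bare. The treadle lowers the brass gate that holds the baits back in the chute; let up, it closes again.
- spout (a point): Centre of the spout's open lower end, at (-90, 0, 55) mm in the dispenser's frame. The spout is a vertical square tube, 36 mm inside and 42 mm outside, reaching from 55 to 140 mm above the bench; baits fall straight down from it. Same axes as the dispenser.
- treadle (a joint): Treadle angle: 0 = up (at rest on its spring), 0.35 rad = fully down on its stop. About 5 N at the pad starts it and 10 N holds it down. Its hinge axis runs along the dispenser's y at (0, -160, 40) mm in the dispenser's frame.
- treadle_pad (a point): Where to press: top of the ribbed rubber pad (60 x 64 mm) of the treadle, 105 mm from the hinge towards the robot, mid-width. The treadle is an aluminium plate 145 mm long, 76 mm wide, 8 mm thick; its toe is 32 mm beyond this point. The point is about 82 mm above the bench when up and 46 mm when fully down.
- tray: Open black plastic tray, 180 mm long (x) x 62 mm wide (y) x 35 mm high, walls 4 mm, floor about 4 mm, 160 g, no dividers. Origin: centre of its underside. Starts empty and flat on the bench at the left or the right; it can be gripped across its 62 mm width near one end.
- bait1_center (a point): Centre of a round hard bait, a ball 20 mm across, about 12 g; starts in the dispenser's chute behind the gate (lowest).
- bait2_center (a point): Centre of a round hard bait, a ball 20 mm across, about 12 g; starts in the dispenser's chute behind the gate (middle).
- bait3_center (a point): Centre of a round hard bait, a ball 20 mm across, about 12 g; starts in the dispenser's chute behind the gate (upper).
- lantern: Bystander: aluminium camping lantern standing upright, 90 mm across at the foot, 195 mm high with its bail, turning knob on the side. Origin: centre of its underside. It stands on the other flank from the tray.
- reel: Bystander: fishing reel lying flat, 64 mm across, cork crank handle, 75 mm high. Origin: centre of its underside.
- float: Bystander: small pear-shaped wooden float standing on end, 36 mm across, 62 mm high. Origin: centre of its underside.
- lure: Bystander: flat stainless spoon lure, about 60 x 20 x 4 mm, lying on the bench. Origin: centre of its underside.
Things that resemble listed ones, but are neither listed nor needed, are in the scene too. What is meant by the tray is not turquoise, and is the larger of those in its own colour.

How it is judged:
By the outcome, as a careful person would: the job done as asked, in the order asked, and still so for the second after the job is handed in, with the robot touching nothing.
It also fails if it takes over 61 s, if anything falls off the work surface, if the arm or the gripper's body presses on something with over 40 N, if the wrist force passes 120 N, or if a joint passes its speed limit or range.

## Working session

There is one attempt and no reset: what is moved stays moved. The work goes in short steps, Python scripts to look and compute and a shell command to move; the robot and the scene stay as the last step left them, time stands still between calls to the robot, and variables do not carry over. Pictures are saved under pics/ and viewed, at most 10 in all, crops included, and the job is handed in when it is done.

```bash
mkdir -p pics; cat > h.py <<'E'
import numpy as np, cv2
from scipy.spatial.transform import Rotation as R
from bench import r
def cloud(s):
    h,w=s["range_z"].shape
    u,v=np.meshgrid(np.arange(w),np.arange(h))
    K=np.array(s["K"]);
    p=np.stack([u,v],-1).reshape(-1,1,2).astype(float)
    n=cv2.undistortPoints(p,K,np.array([s["k1"],0,0,0,0],float)).reshape(h,w,2)
    z=s["range_z"]
    c=np.dstack([n[...,0]*z,n[...,1]*z,z]).reshape(-1,3)
    M=cv2.Rodrigues(np.array(s["rvec"],float))[0]
    W=(c-np.array(s["tvec"]).ravel())@M
    W[z.ravel()==0]=np.nan
    return W.reshape(h,w,3)
def save(s,n): cv2.imwrite(f"pics/{n}.png",s["pixels"][...,::-1])
E
python3 - <<'E'
from h import *
import pickle
for n in("scene","top"):
    s=r.snapshot(n); save(s,n); W=cloud(s); pickle.dump((s,W),open(n+".pkl","wb"))
    for t in("tray","dispenser","lantern","reel","float","lure","treadle","bait1_center"):
        for d in r.outline_of(s,t)[:4]:
            if d["score"]<.2: continue
            m=d["region"]; P=W[m]; P=P[~np.isnan(P[:,0])]
            print(n,t,round(d["score"],2),np.round(d["bbox"]),np.round(np.median(P,0)),np.round(np.percentile(P,[2,98],axis=0)).tolist() if len(P) else None)
print(r.sense())
E
```

```text
scene tray 0.94 [350. 150. 390. 179.] [503. 555.  16.] [[438.0, 522.0, 2.0], [570.0, 596.0, 29.0]]
scene tray 0.76 [299. 169. 360. 201.] [471. 367.  22.] [[381.0, 319.0, 3.0], [558.0, 418.0, 39.0]]
scene tray 0.67 [225. 154. 280. 188.] [243. 298.  21.] [[151.0, 252.0, 3.0], [330.0, 326.0, 39.0]]
scene dispenser 0.87 [225. 214. 379. 370.] [722. -28.  55.] [[579.0, -174.0, 5.0], [804.0, 64.0, 166.0]]
scene lantern 0.72 [101. 290. 163. 380.] [ 556. -381.  101.] [[502.0, -412.0, 3.0], [574.0, -333.0, 169.0]]
scene reel 0.58 [393. 203. 417. 227.] [728. 368.  41.] [[691.0, 346.0, 2.0], [747.0, 412.0, 78.0]]
scene float 0.54 [386. 230. 399. 249.] [755. 236.  30.] [[723.0, 228.0, 1.0], [768.0, 294.0, 60.0]]
scene lure 0.66 [225. 214. 379. 367.] [722. -29.  55.] [[578.0, -174.0, 5.0], [804.0, 65.0, 166.0]]
scene bait1_center 0.4 [229. 261. 338. 329.] [ 643. -117.   63.] [[568.0, -159.0, 15.0], [764.0, -47.0, 92.0]]
top tray 0.68 [ 98. 176. 125. 226.] [501. 562.   6.] [[439.0, 525.0, -2.0], [565.0, 592.0, 29.0]]
top tray 0.56 [162. 180. 198. 249.] [471. 373.   6.] [[383.0, 323.0, -2.0], [556.0
[... 718 characters left out ...]
 44.0, 128.0]]
{'time': 0.9, 'joint_pos': array([ 7.05078979e+01,  7.47061262e+00,  8.52682044e+01, -1.13019444e-04,
        8.72595625e+01, -4.89312861e+00]), 'qd': array([ 0.06026185, -0.04084785,  0.03889504,  0.00490745, -0.02818299,
        0.00233816]), 'joint_efforts': array([-5.19322639e-04, -5.69322789e+01, -5.00865161e+01, -3.38726541e-04,
        1.45152648e-03, -1.08204804e-04]), 'tool_pos': array([151.21523479, 580.64547282, 231.29411691]), 'tcp_rot': array([1.79998395e+02, 2.50703980e-04, 1.65401032e+02]), 'ft_force': array([ 0.69714641, -0.12294358, -0.1490014 ]), 'wrist_torque': array([-0.02967347, -0.02312855, -0.05771556]), 'grip_force': 0.0, 'finger_gap': 85.2771946157345}
```

```bash
python3 - <<'E'
import cv2
a=cv2.imread("pics/top.png")[80:345,80:500]; cv2.imwrite("pics/topc.png",cv2.resize(a,(800,505),interpolation=2))
a=cv2.imread("pics/scene.png")[130:390,90:430]; cv2.imwrite("pics/scenec.png",cv2.resize(a,(784,600),interpolation=2))
E
```

```text
(no output)
```

View pics/topc.png

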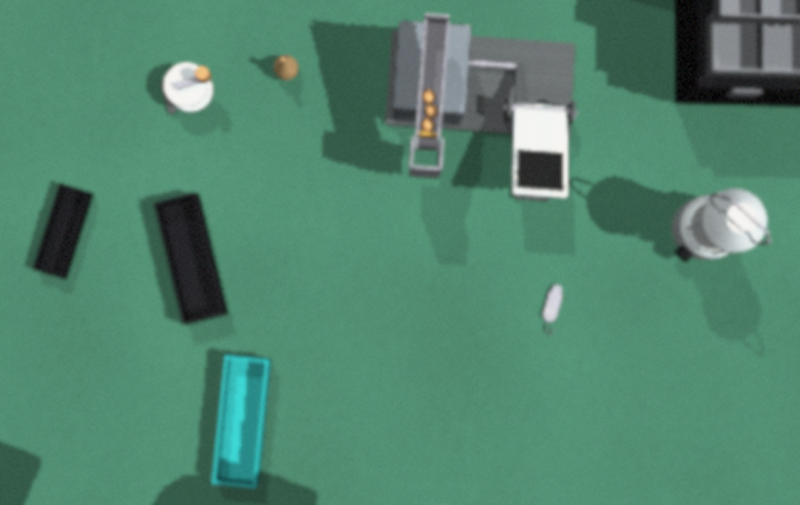

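View pics/scenec.png

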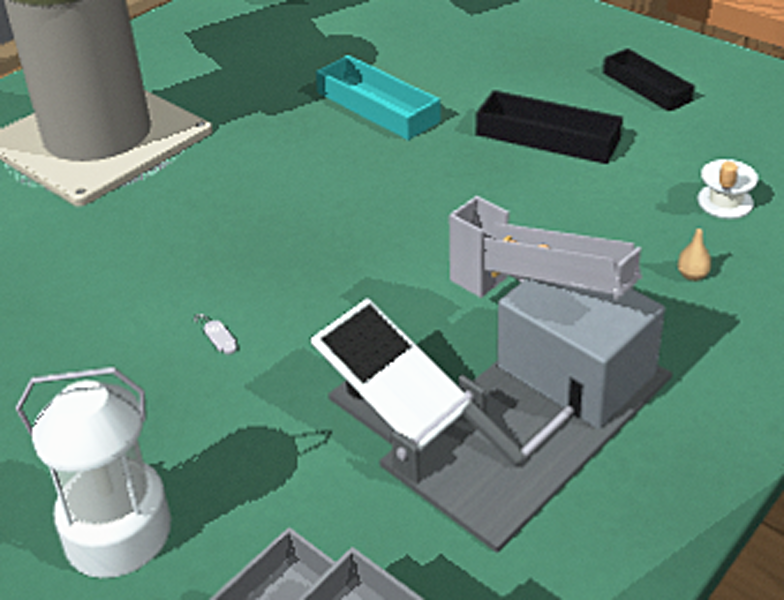

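Top crop: black trays at crop (62,231), the smaller, and (190,258), the larger, plus the turquoise one at (240,420). I choose the large black one at full-image (180,215). The spout is at crop (427,155) and the treadle pad at (540,170). I'll measure it, with one close crop to check.

```bash
python3 - <<'E'
from h import *
import pickle
for n,bb in(("scene",(299,169,360,201)),("top",(162,180,198,249))):
    s,W=pickle.load(open(n+".pkl","rb"))
    def rect(lo,hi,x0,x1,y0,y1,l):
        P=W.reshape(-1,3);m=(P[:,2]>lo)&(P[:,2]<hi)&(P[:,0]>x0)&(P[:,0]<x1)&(P[:,1]>y0)&(P[:,1]<y1)
        Q=P[m]; 
        if len(Q)<5: print(n,l,len(Q));return
        rc=cv2.minAreaRect(Q[:,:2].astype(np.float32))
        print(n,l,len(Q),np.round(rc[0],1),np.round(rc[1],1),round(rc[2],1),np.round(Q[:,2].mean(),1))
    rect(28,45,350,600,300,440,"trayrim")
    rect(130,150,560,680,0,90,"spout/chute")
    rect(130,150,560,606,0,90,"spout front")
    rect(90,104,640,820,-60,90,"housing top")
    rect(4,12,560,900,-200,90,"plate")
    rect(45,95,540,700,-180,-60,"treadle")
    rect(74,110,540,700,-180,-60,"treadle hi")
    if n=="top":
        rect(-3,45,350,600,300,440,"x")
        # treadle: columns
        P=W.reshape(-1,3);m=(P[:,2]>50)&(P[:,2]<110)&(P[:,0]>540)&(P[:,0]<700)&(P[:,1]>-180)&(P[:,1]<-70)
        Q=P[m]; A=np.c_[Q[:,:2],np.ones(len(Q))]; print(np.linalg.lstsq(A,Q[:,2],rcond=None)[0], np.percentile(Q,[1,99],axis=0).round(0))
s,W=pickle.load(open("top.pkl","rb"))
cv2.imwrite("pics/crop1.png",cv2.resize(s["pixels"][170:260,90:240,::-1],(750,450),interpolation=2))
E
```

```text
scene trayrim 435 [467.3 370.1] [181.8  71.7] 16.3 34.1
scene spout/chute 332 [633.5  38.8] [45.3 93.7] 88.8 137.2
scene spout front 102 [595.6  39.4] [18.4 44.9] 2.4 137.6
scene housing top 1591 [720.5  32.2] [101.9 159.6] 87.1 99.2
scene plate 4043 [730.4 -55.1] [338.7 289.9] 0.0 8.7
scene treadle 2087 [ 630.2 -126.2] [138.8 102.9] 0.3 68.0
scene treadle hi 805 [ 595.1 -121.4] [76.9 67.3] 86.0 83.9
top trayrim 336 [466.5 370.5] [180.9  64.5] 15.8 34.8
top spout/chute 148 [632.6  37.3] [42.2 92.9] 88.6 137.7
top spout front 50 [595.7  38.9] [40.7 19.4] 89.3 139.0
top housing top 1168 [721.3  32.2] [100.1 156.2] 87.3 98.1
top plate 2681 [729.8 -54.8] [289.5 339.6] 90.0 7.4
top treadle 1355 [ 629.  -126.4] [100.7 138.7] 89.7 69.1
top treadle hi 588 [ 596.1 -121.7] [75.1 70.7] 86.9 83.9
top x 4170 [475. 370.] [140.  249.9] 90.0 5.8
[-3.57247974e-01  8.05321031e-03  2.94229071e+02] [[ 562. -170.   50.]
 [ 692.  -81.   94.]]
```

View pics/crop1.png

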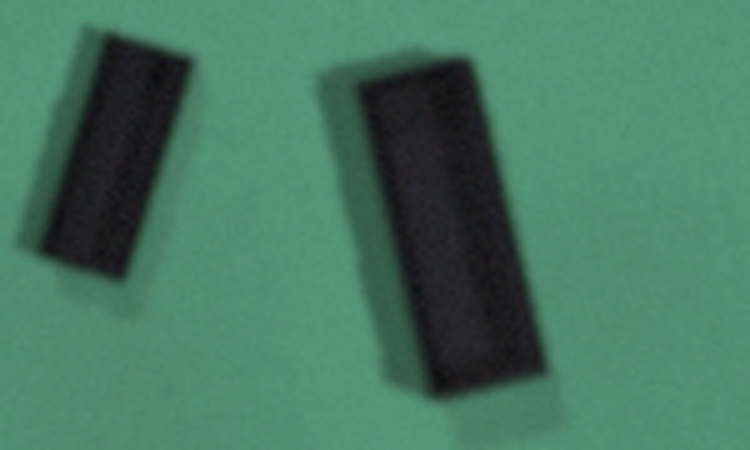

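The crop shows the large empty black tray at (450,225) and the smaller one at (115,155). My choice is the large one, centre about (467,370), yaw +16°.

```bash
cat > to.py <<'E'
import sys
from h import *
# usage: to.py x y z yaw  (tool down, roll 180)
x,y,z,w=map(float,sys.argv[1:5])
s=r.sense(); A=R.from_euler("xyz",s["tcp_rot"],degrees=True)
B=R.from_euler("xyz",[180,0,w],degrees=True)
d=A.inv().apply(np.array([x,y,z])-s["tool_pos"])/1000
print(round(s["time"],2),np.round(s["tool_pos"],1),np.round(s["tcp_rot"],1),np.round(d,4),np.round((A.inv()*B).as_rotvec(),4))
E
python3 to.py 395 349 130 196
```

```text
0.9 [151.2 580.6 231.3] [180.    0.  165.4] [-0.2943 -0.1627  0.1013] [ 0.      0.     -0.5341]
```

```bash
python3 -m jog '[-0.294,-0.163,0.1,0,0,-0.534,-0.294,-0.163,0.1,0,0,-0.534,-0.294,-0.163,0.1,0,0,-0.534,-0.294,-0.163,0.1,0,0,-0.534,-0.294,-0.163,0.1,0,0,-0.534,-0.294,-0.163,0.1,0,0,-0.534,-0.294,-0.163,0.1,0,0,-0.534,-0.294,-0.163,0.1,0,0,-0.534]' 1 30
python3 - <<'E'
from h import *
s=r.snapshot("wrist"); save(s,"w1"); W=cloud(s)
P=W.reshape(-1,3); m=(P[:,2]>25)&(P[:,2]<45)&(abs(P[:,0]-467)<110)&(abs(P[:,1]-370)<70)
print(m.sum(), cv2.minAreaRect(P[m][:,:2].astype(np.float32)))
E
python3 to.py 395 349 2 196
```

```text
time: 1.9
tool_pos: [394.5, 349.1, 131.6]
tcp_rot: [180.0, 0.0, -164.0]
ft_force: [0.3, 1.1, 0.1]
finger_gap: 85.3
grip_force: 0.0
2468 ((458.376953125, 366.91473388671875), (161.21536254882812, 62.23210144042969), 15.586651802062988)
1.95 [394.3 349.6 131.8] [ 180.    0. -164.] [-0.0004 -0.0009  0.1298] [0.0007 0.0005 0.0005]
```

View pics/w1.png

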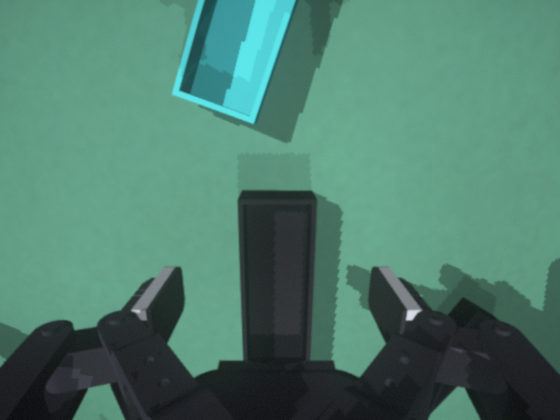

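The tray is centred between the fingers at (277,290), near end at row 195, aligned. Now descend and grip.

```bash
python3 -m jog '[0,0,0.06,0,0,0,0,0,0.11,0,0,0,0,0,0.129,0,0,0,0,0,0.129,0,0,0]' 1 30
python3 -m jog '[0,0,0,0,0,0,0,0,0,0,0,0,0,0,0,0,0,0,0,0,0,0,0,0,0,0,0,0,0,0,0,0,0,0,0,0]' -1 35
python3 to.py 395 349 60 196
```

```text
time: 2.45
tool_pos: [393.6, 349.1, 1.8]
tcp_rot: [-180.0, -0.1, -163.9]
ft_force: [-0.6, -0.0, 0.8]
finger_gap: 85.4
grip_force: 0.0
time: 3.2
tool_pos: [396.5, 350.3, 5.1]
tcp_rot: [179.9, 0.2, -164.0]
ft_force: [-0.4, 0.5, 7.2]
finger_gap: 61.7
grip_force: 39.3
3.2 [396.5 350.3   5.1] [ 179.9    0.2 -164. ] [ 0.0015 -0.0008 -0.0549] [0.0018 0.0043 0.    ]
```

```bash
python3 -m jog '[0,0,-0.02,0,0,0,0,0,-0.04,0,0,0,0,0,-0.04,0,0,0]' -1 35
python3 to.py 400 46 44 178
```

```text
time: 3.58
tool_pos: [396.5, 350.2, 45.1]
tcp_rot: [179.9, 0.3, -164.0]
ft_force: [-0.4, -0.1, -1.1]
finger_gap: 61.4
grip_force: 38.7
3.58 [396.5 350.2  45.1] [ 179.9    0.3 -164. ] [ 8.050e-02 -2.933e-01  2.000e-04] [0.0026 0.0047 0.314 ]
```

```bash
python3 -m jog '[0.01,-0.037,0,0,0,0.04,0.02,-0.073,0,0,0,0.08,0.03,-0.11,0,0,0,0.12,0.04,-0.147,0,0,0,0.16,0.05,-0.183,0,0,0,0.2,0.06,-0.22,0,0,0,0.24,0.07,-0.257,0,0,0,0.28,0.08,-0.293,0,0,0,0.314]' -1 35
python3 - <<'E'
from h import *
import pickle
for n in("top","scene"):
    s=r.snapshot(n); save(s,n+"2"); W=cloud(s); P=W.reshape(-1,3); pickle.dump((s,W),open(n+"2.pkl","wb"))
    for d in r.outline_of(s,"tray")[:4]:
        Q=W[d["region"]]; Q=Q[np.isfinite(Q[:,0])&(Q[:,2]>20)]
        if len(Q)>5: print(n,round(d["score"],2),d["bbox"],cv2.minAreaRect(Q[:,:2].astype(np.float32)),np.percentile(Q[:,2],[5,95]))
s,W=pickle.load(open("top2.pkl","rb")); cv2.imwrite("pics/t2c.png",cv2.resize(s["pixels"][100:260,220:420,::-1],(750,600),interpolation=2))
E
python3 to.py 400 46 20 178
```

```text
time: 4.58
tool_pos: [398.2, 43.9, 42.0]
tcp_rot: [-180.0, 0.0, 177.9]
ft_force: [1.2, 0.3, -2.3]
finger_gap: 61.6
grip_force: 38.9
top 0.98 [96.8, 177.9, 129.3, 225.6] ((501.5154724121094, 558.6757202148438), (48.41083526611328, 130.70896911621094), 74.36968994140625) [20.39736309 30.59813473]
top 0.66 [290.3, 181.7, 316.6, 220.0] ((501.18426513671875, 39.068180084228516), (61.731380462646484, 119.13888549804688), 87.45259857177734) [36.8517328  73.52045562]
top 0.56 [281.2, 89.3, 384.1, 186.5] ((680.212890625, -40.197357177734375), (271.1651916503906, 215.95953369140625), 80.6099853515625) [ 41.95523804 149.11375587]
scene 0.69 [351.1, 150.3, 390.9, 178.0] ((502.63946533203125, 559.9645385742188), (54.500267028808594, 139.69891357421875), 75.3092269897461) [20.39791304 29.56987024]
scene 0.67 [386.8, 231.9, 398.4, 249.9] ((755.6677856445312, 236.83224487304688), (28.724987030029297, 23.26842498779297), 36.03120803833008) [21.71276761 50.67781431]
scene 0.66 [245.1, 157.2, 281.8, 190.0] ((340.91156005859375, 227.97113037109375), (104.4426498413086, 363.52978515625), 44.29759216308594) [ 21.47306971 141.4078386 ]
scene 0.58 [227.8, 206.9, 285.5, 253.9] ((486.2781982421875, 38.63461685180664), (67.92657470703125, 209.1534881591797), 87.32748413085938) [40.84192072 73.56602897]
4.78 [398.3  44.7  42. ] [180.   -0.  177.9] [-0.0016  0.0013  0.022 ] [ 0.0003 -0.0002 -0.0018]
```

View pics/t2c.png

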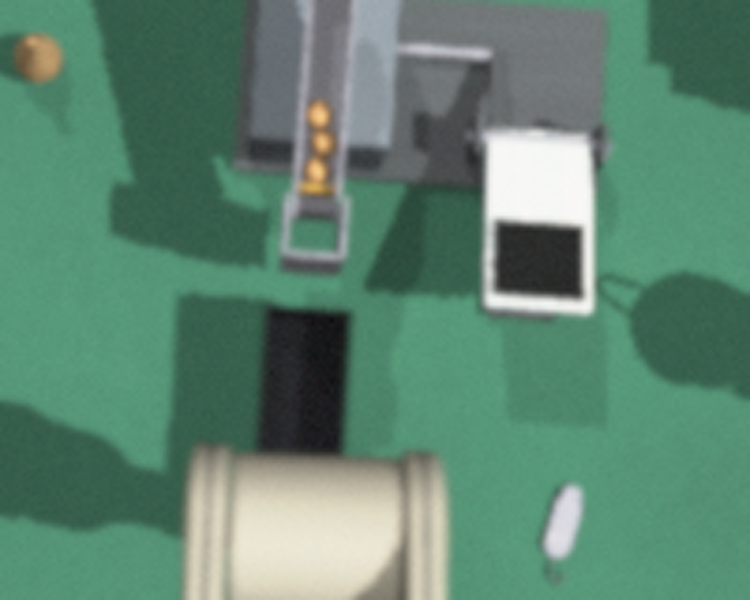

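The picture shows the tray held in line below the spout, which is at crop (315,235). The far end of the tray is at row 312 and the three baits sit at about (318,140). Lower, slide forward, set down.

```bash
python3 -m jog '[0,0,0.015,0,0,0,0,0,0.027,0,0,0,-0.03,0,0.027,0,0,0,-0.06,0,0.027,0,0,0,-0.085,0,0.027,0,0,0,-0.094,0,0.027,0,0,0,-0.094,0,0.027,0,0,0]' -1 35
python3 to.py 492 45 5 178
```

```text
time: 5.65
tool_pos: [491.7, 42.3, 14.3]
tcp_rot: [-180.0, -0.1, 178.1]
ft_force: [-0.4, 0.8, -1.2]
finger_gap: 61.5
grip_force: 39.2
5.65 [491.7  42.3  14.3] [-1.800e+02 -1.000e-01  1.781e+02] [-0.0002  0.0027  0.0093] [-0.     -0.0018  0.0009]
```

```bash
python3 -m jog '[0,0.0027,0.003,0,0,0,0,0.0027,0.006,0,0,0,0,0.0027,0.009,0,0,0,0,0.0027,0.01,0,0,0,0,0.0027,0.01,0,0,0]' -1 35
python3 -m jog '[0,0,0,0,0,0,0,0,0,0,0,0,0,0,0,0,0,0,0,0,0,0,0,0,0,0,0,0,0,0]' 1
python3 -m jog '[0,0,-0.03,0,0,0,0,0,-0.08,0,0,0,0,0,-0.13,0,0,0,-0.05,-0.04,-0.14,0,0,0]' 1
python3 to.py 594 -121 120 178
```

```text
time: 6.28
tool_pos: [492.5, 44.5, 5.4]
tcp_rot: [180.0, 0.0, 178.0]
ft_force: [-1.2, 0.6, 0.1]
finger_gap: 61.5
grip_force: 39.5
time: 6.9
tool_pos: [492.5, 44.5, 5.3]
tcp_rot: [-180.0, 0.0, 178.0]
ft_force: [-0.0, 0.7, -0.6]
finger_gap: 85.2
grip_force: 0.0
time: 7.4
tool_pos: [541.7, 5.9, 151.2]
tcp_rot: [180.0, 0.5, 178.2]
ft_force: [0.5, 0.1, 0.1]
finger_gap: 85.5
grip_force: 0.0
7.4 [541.7   5.9 151.2] [180.    0.5 178.2] [-0.056  -0.1252  0.0316] [0.0006 0.0092 0.0039]
```

```bash
python3 -m jog '[0,-0.03,0,0,0,0,0,-0.06,0,0,0,0,-0.02,-0.09,0,0,0,0,-0.04,-0.125,0.01,0,0,0,-0.056,-0.125,0.03,0,0,0,-0.056,-0.125,0.03,0,0,0]' -1
python3 - <<'E'
from h import *
import pickle
for n in("top","scene"):
    s=r.snapshot(n); W=cloud(s); pickle.dump((s,W),open(n+"3.pkl","wb")); P=W.reshape(-1,3)
    m=(P[:,2]>28)&(P[:,2]<42)&(P[:,0]>440)&(P[:,0]<580)&(P[:,1]>-30)&(P[:,1]<110)
    rc=cv2.minAreaRect(P[m][:,:2].astype(np.float32));print(n,m.sum(),rc,P[m][:,:2].min(0))
s,W=pickle.load(open("scene3.pkl","rb")); cv2.imwrite("pics/s3.png",cv2.resize(s["pixels"][150:330,200:400,::-1],(660,594),interpolation=2))
E
python3 to.py 594 -121 90 178
```

```text
time: 8.15
tool_pos: [590.0, -122.6, 112.7]
tcp_rot: [179.9, -0.2, 178.0]
ft_force: [-0.7, 0.2, -0.5]
finger_gap: -0.2
grip_force: 0.0
top 149 ((527.555908203125, 42.40354919433594), (62.067665100097656, 105.1039047241211), 87.79762268066406) [474.79330973   9.89429524]
scene 206 ((528.4898681640625, 43.0798225402832), (67.70124816894531, 102.6356201171875), 89.01485443115234) [476.89690951   8.66509719]
8.25 [ 590.4 -122.3  114.8] [ 1.80e+02 -1.00e-01  1.78e+02] [-0.0035  0.0014  0.0248] [ 0.0003 -0.0012  0.0004]
```

View pics/s3.png

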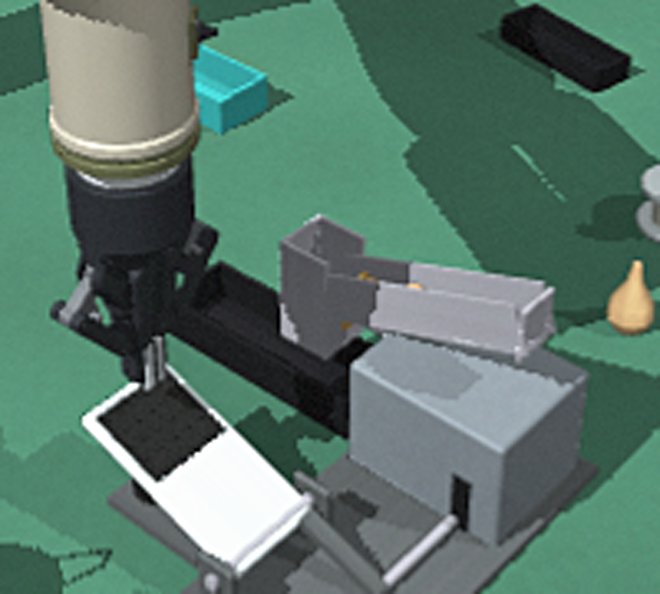

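The tray stands under the spout, at crop (290,330), and the fingers are over the pad at (155,390). Press.

```bash
python3 -m jog '[0,0,0.01,0,0,0,0,0,0.02,0,0,0,0,0,0.03,0,0,0,0,0,0.04,0,0,0,0,0,0.05,0,0,0,0,0,0.06,0,0,0,0,0,0.065,0,0,0,0,0,0.065,0,0,0]' -1
python3 to.py 594 -121 46 178
```

```text
time: 9.25
tool_pos: [590.2, -122.6, 49.5]
tcp_rot: [-180.0, -0.1, 178.0]
ft_force: [-5.9, 0.5, 8.3]
finger_gap: 0.3
grip_force: 4.1
9.25 [ 590.2 -122.6   49.5] [-1.80e+02 -1.00e-01  1.78e+02] [-0.0038  0.0017  0.0035] [-0.     -0.0018  0.0001]
```

```bash
python3 -m jog '[0,0,0.002,0,0,0,0,0,0.004,0,0,0,0,0,0.005,0,0,0,0,0,0.005,0,0,0]' -1
python3 -m jog '[0,0,0.001,0,0,0,0,0,0.001,0,0,0,0,0,0.001,0,0,0,0,0,0.001,0,0,0]' -1
```

```text
time: 9.75
tool_pos: [590.3, -122.6, 45.9]
tcp_rot: [-180.0, -0.1, 178.0]
ft_force: [-11.2, 1.2, 16.8]
finger_gap: 0.3
grip_force: 8.0
time: 10.25
tool_pos: [590.3, -122.7, 45.7]
tcp_rot: [-180.0, -0.1, 178.0]
ft_force: [-13.2, 2.0, 21.2]
finger_gap: 0.3
grip_force: 11.3
```

On the stop (force rises with no travel). Hold and look.

```bash
python3 -m jog '[0,0,0.001,0,0,0,0,0,0.001,0,0,0,0,0,0.001,0,0,0,0,0,0.001,0,0,0,0,0,0.001,0,0,0,0,0,0.001,0,0,0,0,0,0.001,0,0,0,0,0,0.001,0,0,0]' -1
python3 - <<'E'
from h import *
a=r.snapshot("top");b=r.snapshot("scene")
for s in(a,b):
  for d in r.outline_of(s,"bait1_center")[:5]:
    Q=cloud(s)[d["region"]]; print(s["shot"],round(d["score"],2),np.round(d["bbox"]),np.nanmedian(Q,0).round())
A=cv2.resize(a["pixels"][110:220,270:360],(480,587),interpolation=2)
B=cv2.resize(b["pixels"][195:295,230:285],(320,587),interpolation=2)
cv2.imwrite("pics/p4.png",np.hstack([A,B])[...,::-1])
E
```

```text
time: 11.25
tool_pos: [590.3, -122.7, 45.6]
tcp_rot: [-180.0, -0.1, 178.0]
ft_force: [-18.6, 2.6, 29.6]
finger_gap: -0.2
grip_force: 14.7
9 0.29 [387. 230. 399. 252.] [756. 236.  29.]
```

View pics/p4.png

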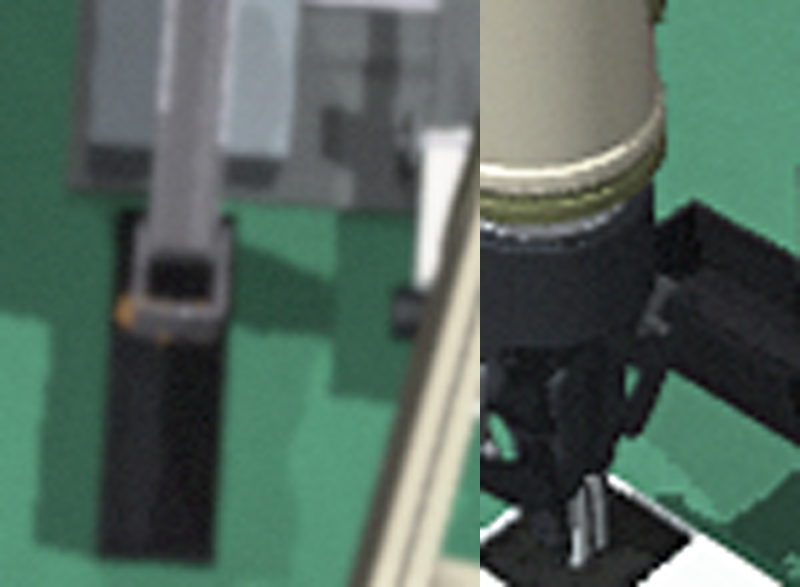

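The chute is empty, and orange shows in the tray around the spout at (125,310), (165,335) and (205,303). Release slowly and back off.

```bash
python3 -m jog '[0,0,-0.006,0,0,0,0,0,-0.014,0,0,0,0,0,-0.022,0,0,0,0,0,-0.03,0,0,0,0,0,-0.04,0,0,0,0,0,-0.055,0,0,0,0,0,-0.08,0,0,0,0,0,-0.12,0,0,0]' -1
python3 -m jog '[0.03,-0.02,-0.03,0,0,0,0.08,-0.05,-0.06,0,0,0,0.13,-0.06,-0.08,0,0,0,0.17,-0.06,-0.08,0,0,0,0.17,-0.06,-0.08,0,0,0,0.17,-0.06,-0.08,0,0,0]' -1
python3 - <<'E'
from h import *
import pickle
a=r.snapshot("top");b=r.snapshot("scene")
for s in(a,b):
  for t in("bait1_center","lantern","reel","float","lure"):
   for d in r.outline_of(s,t)[:3]:
    Q=cloud(s)[d["region"]]; print(s["shot"],t,round(d["score"],2),np.round(d["bbox"]),np.nanmedian(Q,0).round())
W=cloud(a);P=W.reshape(-1,3);m=(P[:,2]>50)&(P[:,2]<110)&(P[:,0]>540)&(P[:,0]<690)&(P[:,1]>-160)&(P[:,1]<-85);print("treadle z",P[m][:,2].max())
P=cloud(b).reshape(-1,3)
for i in (a,b):
    P=cloud(i).reshape(-1,3);m=(P[:,2]>28)&(P[:,2]<42)&(P[:,0]>440)&(P[:,0]<580)&(P[:,1]>-30)&(P[:,1]<110);print(cv2.minAreaRect(P[m][:,:2].astype(np.float32)))
A=cv2.resize(a["pixels"][110:220,270:380],(400,400),interpolation=2)
B=cv2.resize(b["pixels"][190:300,230:340],(400,400),interpolation=2)
cv2.imwrite("pics/p5.png",np.hstack([A,B])[...,::-1])
E
```

```text
time: 12.45
tool_pos: [588.5, -122.0, 161.5]
tcp_rot: [179.9, -0.4, 178.0]
ft_force: [1.2, -0.0, 0.7]
finger_gap: -0.2
grip_force: 0.0
time: 13.2
tool_pos: [418.8, -176.5, 242.9]
tcp_rot: [180.0, -0.0, 178.0]
ft_force: [0.1, -0.9, 0.1]
finger_gap: -0.2
grip_force: 0.0
10 lantern 0.88 [440. 179. 484. 214.] [ 532. -359.  153.]
10 reel 0.79 [166. 115. 191. 140.] [711. 380.  43.]
10 reel 0.22 [367. 228. 375. 250.] [ 413. -154.    5.]
10 float 0.71 [290. 150. 314. 214.] [546.  43.   6.]
10 float 0.58 [225. 110. 232. 121.] [745. 241.  34.]
10 float 0.58 [282.  92. 383. 182.] [710. -56.  60.]
10 lure 0.67 [366. 229. 375. 248.] [ 412. -155.    5.]
11 bait1_center 0.62 [289. 258. 297. 266.] [606.  39.  22.]
11 bait1_center 0.16 [225. 215. 384. 368.] [723. -29.  55.]
11 lantern 0.92 [ 98. 290. 162. 382.] [ 556. -382.  103.]
11 reel 0.85 [392. 204. 421. 225.] [726. 369.  41.]
11 float 0.46 [387. 229. 398. 248.] [757. 236.  31.]
11 lure 0.65 [180. 269. 190. 284.] [ 419. -154.    6.]
11 lure 0.59 [223. 260. 338. 334.] [ 642. -119.   64.]
11 lure 0.19 [392. 203. 422. 227.] [727. 369.  40.]
treadle z 96.64241149506068
((527.4063720703125, 42.50434112548828), (61.89277267456055, 105.0970458984375), 87.83173370361328)
((528.3779296875, 43.053897857666016), (65.58090209960938, 105.97229766845703), 86.72489929199219)
```

View pics/p5.png

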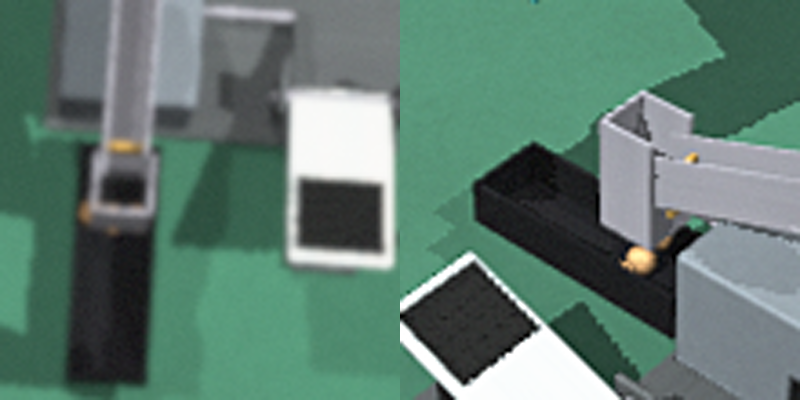

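```bash
python3 - <<'E'
from h import *
for n in("top","scene"):
    s=r.snapshot(n);W=cloud(s);h=cv2.cvtColor(s["pixels"],cv2.COLOR_RGB2HSV)
    m=(h[...,0]>8)&(h[...,0]<25)&(h[...,1]>90)&(W[...,0]>500)&(W[...,0]<720)&(abs(W[...,1]-38)<60)
    k,l,st,c=cv2.connectedComponentsWithStats(m.astype(np.uint8))
    for i in range(1,k): print(n,st[i],np.nanmedian(W[l==i],0).round(),np.nanmin(W[l==i],0).round(),np.nanmax(W[l==i],0).round())
    y,x=(150,290) if n=="top" else (240,280)
    if n=="top": A=cv2.resize(s["pixels"][140:185,280:325],(400,400),interpolation=cv2.INTER_CUBIC)
    else: B=cv2.resize(s["pixels"][225:270,280:325],(400,400),interpolation=cv2.INTER_CUBIC)
cv2.imwrite("pics/p6.png",np.hstack([A,B])[...,::-1])
E
```

```text
top [300 149   8   3  20] [637.  38. 118.] [635.  28. 103.] [643.  47. 124.]
top [292 165   3   6  12] [602.  64.  35.] [597.  60.   6.] [615.  65.  37.]
scene [309 232   3   2   5] [640.  50. 120.] [639.  43. 118.] [641.  52. 123.]
scene [303 248   3   2   5] [639.  27.  88.] [630.  26.  76.] [641.  35.  89.]
scene [301 255   4   4  11] [610.  65.  22.] [602.  53.  11.] [614.  68.  32.]
scene [291 258  10   8  53] [606.  40.  21.] [592.  14.   6.] [617.  62.  36.]
scene [305 259   1   1   1] [613.  67.  12.] [613.  67.  12.] [613.  67.  12.]
```

View pics/p6.png

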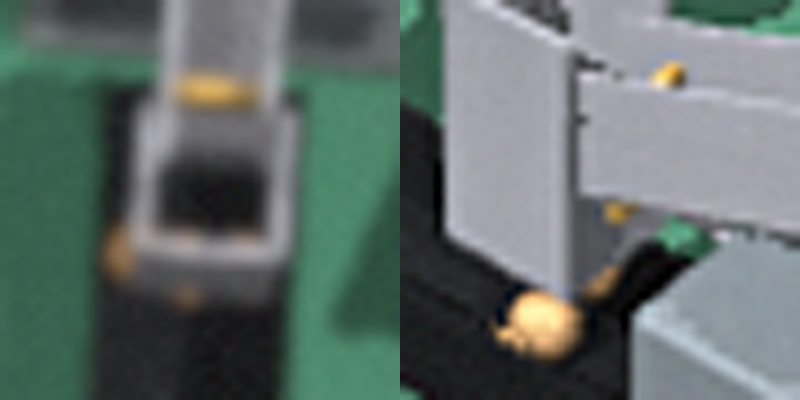

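The scene crop shows two overlapping baits at (540,325) and (505,330), and a third at (602,282). All three are in the tray. The brass at (668,75) and (615,210) is the closed gate. The bystanders haven't moved.

```bash
python3 -c "
from bench import r
print(r.hand_in())"
```

```text
the job is handed in; nothing more can be done
None
```

The tray stands under the spout with all three baits in it, the treadle is back up, the bystanders are undisturbed, and I handed the job in at about 13 s.

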